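# Bore check: lay the used gauge on the mat, draw the next to its band and hold it

### The job

To go on with the bore check of the dark wooden block, first lay the used orange-handled gauge from the bench flat on the black rubber mat, beside and parallel to the green-handled one, ends about level and handle pointing the same way, and let go of it. Then take the blue-handled gauge and draw it straight up, only partway out of its bore, until the yellow band on its stem stands wholly clear of the block while the red band below it is still hidden, and finish holding it there in the gripper. Never pull it right out, do not drag or lift the block, and leave the white-handled and green-handled gauges and the other things where they are.

Things in the scene. Friction and masses are not known exactly. Their poses are not given: they have to be found in the camera images.
- block: dark hardwood block, loose, about 1.6 kg, 76 x 176 x 75 mm (x, y, z), standing on the white shelf beside the bench (shelf top 1.5 mm above the bench). Origin at the centre of its underside, z up, its long side along its y. Two vertical blind bores, 19 mm in diameter and 70 mm deep, are drilled from the top on its y axis, 45 mm either side of the middle, each with a brass ring round the mouth; one holds the blue-handled gauge, the other the white-handled one (either way round)
- bore_a (a point): middle of the mouth of the bore at block y = -45 mm, in the top face (76 mm above the bench)
- bore_b (a point): middle of the mouth of the bore at block y = +45 mm, in the top face (76 mm above the bench)
- blue_gauge: plug gauge: steel stem 18 mm in diameter, 72 mm long, then a blue eight-sided handle 24 mm across flats, 45 mm long (117 mm in all, 0.1 to 0.2 kg). Origin: centre of the foot (the stem's end); z runs along the stem towards the handle. It stands upright in one of the bores, foot on the bore's floor (6 mm above the bench), only 2 mm of stem showing, the handle 78 to 123 mm above the bench. It drops back if let go
- blue_gauge_foot (a point): centre of the blue-handled gauge's foot. Measured from it along the stem, a red band spans 10 to 18 mm and a yellow band 30 to 38 mm: the yellow band is wholly clear of the block once the gauge is raised by 40 mm, the red one begins to show at 52 mm. The stem has 0.5 mm of play all round and draws with a few newtons if pulled straight
- blue_gauge_grip (a point): on the axis of the blue-handled gauge, in its handle, 100 mm from the foot: a good place to grip it across
- white_gauge: plug gauge: steel stem 18 mm in diameter, 72 mm long, then a white eight-sided handle 24 mm across flats, 45 mm long (117 mm in all, 0.1 to 0.2 kg). Origin: centre of the foot (the stem's end); z runs along the stem towards the handle. It stands fully home in the block's other bore and stays there
- orange_gauge: plug gauge: steel stem 18 mm in diameter, 72 mm long, then an orange eight-sided handle 24 mm across flats, 45 mm long (117 mm in all, 0.1 to 0.2 kg). Origin: centre of the foot (the stem's end); z runs along the stem towards the handle. The used gauge: it lies on its side on the bare bench, its axis 9 mm above it at the foot and 12 mm at the handle (2 degrees off level)
- orange_gauge_mid (a point): on the axis of the orange-handled gauge's stem, 60 mm from the foot, within 6 mm of its balance point: a good place to grip it across
- orange_gauge_grip (a point): on the axis of the orange-handled gauge, in its handle, 100 mm from the foot
- green_gauge: plug gauge: steel stem 18 mm in diameter, 72 mm long, then a green eight-sided handle 24 mm across flats, 45 mm long (117 mm in all, 0.1 to 0.2 kg). Origin: centre of the foot (the stem's end); z runs along the stem towards the handle. It already lies on its side on the mat, its axis 13 mm above the bench at the foot and 16 mm at the handle, and stays there
- green_gauge_mid (a point): on the axis of the green-handled gauge's stem, 60 mm from its foot
- mat: black rubber mat, fixed to the bench, 160 x 140 x 4 mm, top 4 mm above the bench. Origin at the centre of its underside. The green-handled gauge lies about 40 mm from the middle towards the mat's +y, nearly along the mat's x with its handle towards +x; the mat's other half (-y) is free
- screw_tin: open tin of screws, 70 mm across and 39 mm high, origin under its centre; a bystander

How it is judged (in metres and radians):
On the way, in this order (a step that is already met when the one before it is completed fails the run):
1. the orange-handled gauge lies released and at rest on the mat beside the green-handled one, parallel, handle the same way (contact force between orange_gauge and mat above 0.1 N and contact force between orange_gauge and the fingers below 0.05 N and height (world z) of orange_gauge_mid below 0.024 m and height (world z) of orange_gauge_grip below 0.026 m and angle between the z axis of orange_gauge and the z axis of green_gauge, either way round below 0.2 rad and z of orange_gauge_grip in the frame of green_gauge between 0.075 and 0.125 m and horizontal distance between orange_gauge_mid and green_gauge_mid below 0.11 m and linear speed of orange_gauge below 0.03 m/s and angular speed of orange_gauge below 0.5 rad/s), for 0.2 s.
2. the blue-handled gauge is drawn partway out and held: yellow band clear, red band hidden (z of blue_gauge_foot in the frame of block between 0.045 and 0.057 m and (horizontal distance between blue_gauge_foot and bore_a below 0.004 m or horizontal distance between blue_gauge_foot and bore_b below 0.004 m) and angle between the z axis of blue_gauge and the z axis of block, either way round below 0.07 rad and contact force between blue_gauge and the fingers above 1 N and linear speed of blue_gauge below 0.01 m/s), for 0.2 s.
At the end, for the whole second after the job is handed in: Fingers hold the blue gauge still in its bore, raised 40 to 52 mm, within 0.07 rad of the bore. The orange one rests free on the mat, within 0.2 rad of parallel to the green, 25 mm of level with it, middles within 110 mm. White gauge home; block, white and green within 20 mm of their starts (all of step 1 and all of step 2 and distance of each of white_gauge, green_gauge, block from where it was at the start of the episode below 0.02 m and z of white_gauge in the frame of block below 0.01 m); the arm keeps its last pose, push and grip.
It fails at once if the blue-handled gauge is pulled right out of the block (z of blue_gauge_foot in the frame of block above 0.075 m).
It fails at once if the block is lifted off the shelf by 8 mm, tipped by 0.08 rad or dragged by 30 mm (height (world z) of block above 0.0095 m or angle between block's own z axis and vertical above 0.08 rad or distance of block from where it was at the start of the episode above 0.03 m).
It fails at once if the white-handled gauge is drawn by 15 mm (z of white_gauge in the frame of block above 0.02 m).
It fails at once if the orange-handled gauge is dropped (falls freely at over 0.6 m/s) (linear speed of orange_gauge above 0.6 m/s and contact force between orange_gauge and the fingers below 0.01 N).
It fails at once if the green-handled gauge or the tin is moved by 30 mm (distance of any of green_gauge, screw_tin from where it was at the start of the episode above 0.03 m).
It also fails if it takes over 58 s, if anything falls off the work surface, if the arm or the gripper's body presses on something with over 40 N, if the wrist force passes 120 N, or if a joint passes its speed limit or range.

### The arm

A 6-joint arm with a two-finger parallel gripper is mounted at the origin on a cart in front of the work surface, level with it; the furniture and walls round the work are solid. World frame = base frame: x ahead of the robot, y to its left, z up, the work surface at z = 0. Lengths are in m, angles in degrees, forces in N, time in s.
With the tool pointing down it reaches from about 0.4 to 0.825 m from the base axis. Payload 7 kg.
Tool frame: the origin (TCP) lies at the very end of the fingers, on their centre line; the grasp point (between the pads) lies 19 mm behind it (ctrl.hold_point_z is the distance from the TCP to the grasp point, in m); z points along the fingers, y is the line along which they close (so a half turn about z gives the same grasp; the last joint's range is limited). The gripper opens to 88 mm and grips with 3 to 60 N. Pads are 19 mm wide; open, the fingers measure 130 mm over their backs; the gripper's body (78 mm by 193 mm) begins 47 mm behind the grasp point.
Start: joints at [82.913, 20.546, 0.682, 0, -70.136, -16.507], TCP at [0.27, 0.619, 0.227] pointing down, gripper open.
Joint ranges: [-176.03, 176.03], [-82.01, 121.73], [-58.28, 71.71], [-173.87, 95.51], [-174.79, -0.11], [-173.66, 173.66]. Speed limits (degrees/s): [136.94, 136.94, 172.46, 180, 180, 180].

### API

Orientations are given as [roll, pitch, yaw] about the fixed x, y, z axes, in that order (R = Rz(yaw) Ry(pitch) Rx(roll)).
In Python, from plant import sensors, viewer, workorder, ctrl gives the robot as it stands.
- The arm moves only by the shell command python3 -m pendant 'ROWS'. ROWS is JSON, a list of rows, each a list of 3 entries, a list of its own where there are three numbers: the opening, from -1 (shut) to 1 (fully open), so that 0 is half open, then the shift along the tool's x, y, z in m, then the turn, a rotation vector about the tool's x, y, z in degrees. A call has 1 to 10 rows; each row is the pose to reach, as a shift and turn from the pose commanded when the call began, along the tool's axes at that moment; what a row does not reach only later rows make up. A row lasts 1/12 s, in which the tool goes at most 41.7 mm and 7.16 degrees, less where a joint would pass 70% of its speed; a pose out of reach is approached as far as the arm can. A call with a gripper value outside its range is refused whole. The fingers move at their own pace and stop on an object; the grip force is fixed at half the most. Time passes only in rows, so rows that repeat a pose let the fingers close. It gives the time, the measured TCP pose, the force, the opening and the grip force at its end, in the units of the state.
- sensors.get_obs(): the state, without advancing time (a new reading comes with each control period).
- viewer.snapshot(name): name is "scene" or "top"; returns the picture (400x640x3 uint8, red, green, blue); there is no depth.
- viewer.camera_params(name): a dict with "fx", "fy", "cx", "cy" (pixels), "extrinsics" (4x4, takes a point from world to camera coordinates). Camera axes: x right, y up, looking along -z (the intrinsics and any distortion apply to the point x, -y, -z); pixel columns grow to the right and rows downward; lengths in m; the calibration is good to about 2 mm. A picture is of the moment at which its call begins. camera_params takes no time and is no camera call.
- workorder.close_job(): hands the job in; it is judged then, once.
The state is a dict: "clock": time; "joint_pos": joint angles; "qvel": joint speeds; "tau": joint torques, N m; "tool_pos": TCP position; "orientation": TCP orientation; "force": force on the tool from outside, world axes, zero at the start; "moment": the same for the moment, N m; "opening": finger opening in m; "gripper_force": force on a finger pad.
Only numpy, scipy, OpenCV 4.12 (cv2) and the standard library are available. Lean on these libraries where they do the work, as an engineer would, in place of code of your own. Each camera call takes 0.05 s, during which the arm holds its last target. There are 200 camera calls.

## Working session

There is one attempt and no reset: what is moved stays moved. The work goes in short steps, Python scripts to look and compute and a shell command to move; the robot and the scene stay as the last step left them, time stands still between calls to the robot, and variables do not carry over. Pictures are saved under pics/ and viewed, at most 10 in all, crops included, and the job is handed in when it is done.

```bash
mkdir -p pics; python3 - <<'E'
from plant import sensors, viewer, ctrl
import cv2,numpy as np
for n in("scene","top"):
    im=viewer.snapshot(n); cv2.imwrite(f"pics/{n}0.png",im[:,:,::-1]); 
    p=viewer.camera_params(n); print({k:np.round(v,4).tolist() if not isinstance(v,str) else v for k,v in p.items()})
print(sensors.get_obs(),ctrl.hold_point_z)
E
```

```text
{'fx': 452.372, 'fy': 452.372, 'cx': 323.2631, 'cy': 202.2414, 'extrinsics': [[-0.7733, -0.6335, 0.0252, 0.3187], [0.3043, -0.336, 0.8913, -0.3228], [-0.5562, 0.6969, 0.4526, -0.5574], [0.0, 0.0, 0.0, 1.0]]}
{'fx': 494.3406, 'fy': 494.3406, 'cx': 321.009, 'cy': 193.8079, 'extrinsics': [[0.0181, -0.9998, 0.0055, -0.2047], [0.999, 0.0183, 0.0402, -0.5375], [-0.0403, 0.0047, 0.9992, -1.1513], [0.0, 0.0, 0.0, 1.0]]}
{'clock': 0.1, 'joint_pos': array([ 8.29126387e+01,  2.05875503e+01,  6.40134326e-01, -1.73735820e-02,
       -7.01353064e+01, -1.65086816e+01]), 'qvel': array([ 0.10452713,  0.01964521,  0.1475645 ,  0.02906029, -0.06086609,
       -0.0026283 ]), 'tau': array([-1.64334186e-03, -5.84162915e+01,  2.93750560e+01,  7.01557875e+00,
        1.01603186e-02, -5.76525213e-05]), 'tool_pos': array([0.27002725, 0.61817346, 0.22572348]), 'orientation': array([ 1.79916046e+02, -7.84863293e-03, -2.36019525e+01]), 'force': array([-0.56218862, -0.54585145, -0.47276128]), 'moment': array([-0.01477189, -0.00351515,  0.01853381]), 'gripper_force': 0.0, 'opening': 0.08760008590658462} 0.0188
```

View pics/top0.png

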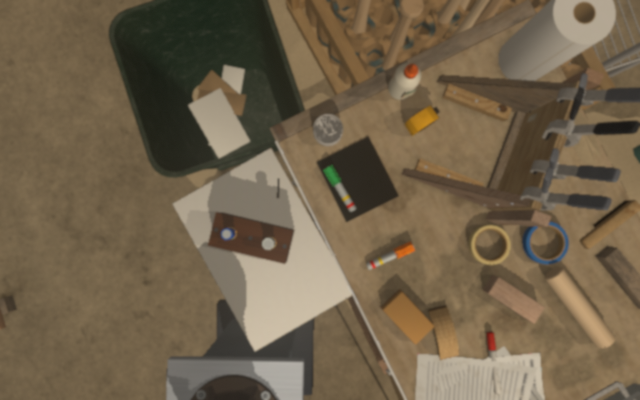

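View pics/scene0.png

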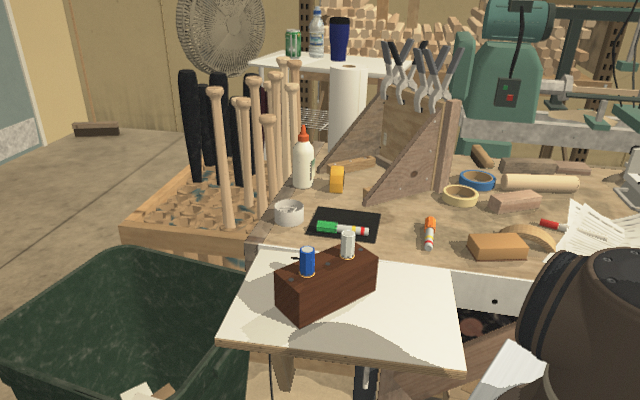

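The top view shows the orange gauge at about (390,257) with its handle on the right, and the green one at (340,188) with its handle at upper left. The blue gauge is at about (228,233) and the white at (268,243). I'll enlarge both views to read off pixel positions.

```bash
python3 - <<'E'
import cv2
a=cv2.imread("pics/top0.png")[125:275,200:425]; b=cv2.imread("pics/scene0.png")[195:330,265:450]
cv2.imwrite("pics/t1.png",cv2.resize(a,None,fx=3.5,fy=3.5,interpolation=cv2.INTER_CUBIC))
cv2.imwrite("pics/s1.png",cv2.resize(b,None,fx=4,fy=4,interpolation=cv2.INTER_CUBIC))
E
```

```text
(no output)
```

View pics/t1.png

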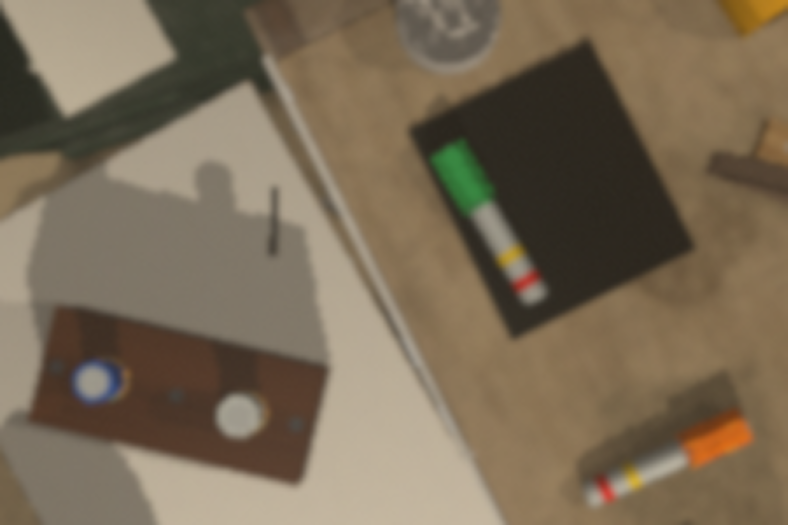

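View pics/s1.png

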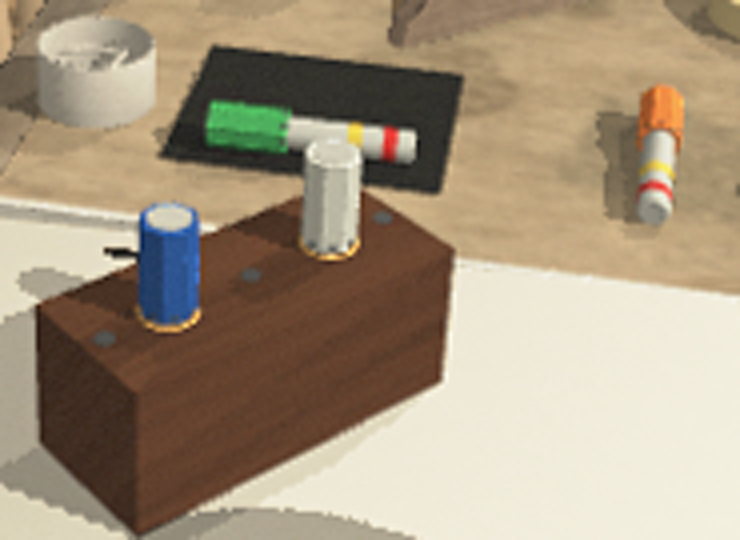

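In the top crop the orange gauge's foot is at about (593,494) and its handle end at (744,427). The green foot is at (533,296) and its handle end at (450,153). The blue cap is at (93,382) and the white at (238,415). In the scene crop the blue cap is at (172,217).

```bash
cat > h.py <<'E'
import numpy as np, cv2
from plant import sensors, viewer
from scipy.spatial.transform import Rotation as R
def ray(n,u,v):
    p=viewer.camera_params(n);E=np.array(p["extrinsics"])
    d=E[:3,:3].T@np.array([(u-p["cx"])/p["fx"],-(v-p["cy"])/p["fy"],-1]); return -E[:3,:3].T@E[:3,3],d
def at(n,u,v,z):
    o,d=ray(n,u,v); return o+d*(z-o[2])/d[2]
def t(u,v,z): return at("top",u/3.5+199.64,v/3.5+124.64,z)
def s(u,v,z): return at("scene",u/4+264.63,v/4+194.63,z)
def go(tcp,yaw=None):
    "shift and turn in tool axes from current measured pose; yaw = world yaw of tool x axis with tool down"
    o=sensors.get_obs(); r=R.from_euler('xyz',o["orientation"],degrees=True)
    print("shift",np.round(r.inv().apply(np.array(tcp)-o["tool_pos"]),4), end=' ')
    if yaw is not None: print("turn",np.round((r.inv()*R.from_euler('xyz',[180,0,yaw],degrees=True)).as_rotvec(degrees=True),2))
E
python3 - <<'E'
from h import *
P=lambda l,a,b:print(l,np.round(a,4),np.round(b,4),"len",round(np.linalg.norm((b-a)[:2]),4),"yaw",round(np.degrees(np.arctan2(b[1]-a[1],b[0]-a[0])),1))
P("orange",t(593,494,.009),t(744,427,.012)); P("or scene",s(655,210,.009),s(662,93,.022))
P("green",t(533,296,.013),t(450,153,.016))
P("blue-white top",t(93,382,.123),t(238,415,.123)); P(" scene",s(172,217,.123),s(334,154,.123))
print("rings scene",s(169,312,.076),s(331,243,.076))
m=[t(*c,.004) for c in((410,130),(586,38),(692,245),(514,338))]
print("mat",np.round(m,4).tolist(),np.mean(m,0)); [print(np.linalg.norm(m[i]-m[i-1])) for i in range(4)]
E
```

```text
orange [ 0.3744 -0.3106  0.009 ] [ 0.4211 -0.4108  0.012 ] len 0.1105 yaw -65.0
or scene [ 0.3731 -0.3103  0.009 ] [ 0.4224 -0.4099  0.022 ] len 0.1111 yaw -63.6
green [ 0.5062 -0.2681  0.013 ] [ 0.601  -0.2107  0.016 ] len 0.1108 yaw 31.2
blue-white top [0.4483 0.0048 0.123 ] [ 0.4299 -0.0833  0.123 ] len 0.09 yaw -101.8
 scene [0.4483 0.0017 0.123 ] [ 0.4283 -0.0842  0.123 ] len 0.0881 yaw -103.1
rings scene [0.44801974 0.00324995 0.076     ] [ 0.42770403 -0.08498051  0.076     ]
mat [[0.6173, -0.1835, 0.004], [0.6822, -0.302, 0.004], [0.5427, -0.3758, 0.004], [0.4777, -0.2563, 0.004]] [ 0.57999855 -0.27938307  0.004     ]
0.15737139383962465
0.13511877414157303
0.15781186261528674
0.136018841002005
```

```bash
python3 - <<'E'
from h import *
go([.45,.25,.22],-64.5)
r=R.from_euler('xyz',[180,0,-64.5],degrees=True).inv()
A=np.array([.45,.25,.22])
for p in([.52,-.12,.2],[.3983,-.3620,.10],[.3983,-.3620,.05]): print(np.round(r.apply(np.array(p)-A),4)); A=np.array(p)
E
```

```text
shift [0.3123 0.2653 0.0062] turn [ 8.00e-02 -4.00e-02  4.09e+01]
[0.3641 0.0961 0.02  ]
[0.166 0.214 0.1  ]
[-0.   -0.    0.05]
```

```bash
python3 -m pendant '[[0,[0.312,0.265,0.006],[0,0,41]],[0,[0.312,0.265,0.006],[0,0,41]],[0,[0.312,0.265,0.006],[0,0,41]],[0,[0.312,0.265,0.006],[0,0,41]],[0,[0.312,0.265,0.006],[0,0,41]],[0,[0.312,0.265,0.006],[0,0,41]],[0,[0.312,0.265,0.006],[0,0,41]],[0,[0.312,0.265,0.006],[0,0,41]],[0,[0.312,0.265,0.006],[0,0,41]],[0,[0.312,0.265,0.006],[0,0,41]]]'
python3 -m pendant '[[0,[0.364,0.096,0.02],[0,0,0]],[0,[0.364,0.096,0.02],[0,0,0]],[0,[0.364,0.096,0.02],[0,0,0]],[0,[0.364,0.096,0.02],[0,0,0]],[0,[0.364,0.096,0.02],[0,0,0]],[0,[0.364,0.096,0.02],[0,0,0]],[0,[0.364,0.096,0.02],[0,0,0]],[0,[0.364,0.096,0.02],[0,0,0]],[0,[0.364,0.096,0.02],[0,0,0]],[0,[0.364,0.096,0.02],[0,0,0]]]'
python3 - <<'E'
from h import *
go([.3983,-.3620,.10],-64.5); print(sensors.get_obs()["joint_pos"])
E
```

```text
clock: 0.93
tool_pos: [0.4503, 0.2482, 0.2205]
orientation: [180.0, -0.0, -64.6]
force: [0.3, 0.2, 0.1]
opening: 0.0441
gripper_force: 0.0
clock: 1.77
tool_pos: [0.5193, -0.1246, 0.1996]
orientation: [179.9, -0.0, -64.9]
force: [0.7, 0.5, 0.7]
opening: 0.0434
gripper_force: 0.0
shift [0.1635 0.2101 0.1   ] turn [ 0.12 -0.01 -0.36]
[ 7.58364139e+00  8.50064577e+00 -1.93162567e+01  4.79235018e-02
 -6.22952023e+01  1.75292143e+01]
```

```bash
python3 -m pendant '[[0,[0.1635,0.21,0.1],[0,0,-0.4]],[0,[0.1635,0.21,0.1],[0,0,-0.4]],[0,[0.1635,0.21,0.1],[0,0,-0.4]],[0,[0.1635,0.21,0.1],[0,0,-0.4]],[0,[0.1635,0.21,0.1],[0,0,-0.4]],[0,[0.1635,0.21,0.1],[0,0,-0.4]],[0,[0.1635,0.21,0.1],[0,0,-0.4]],[0,[0.1635,0.21,0.1],[0,0,-0.4]],[0,[0.1635,0.21,0.1],[0,0,-0.4]],[0,[0.1635,0.21,0.1],[0,0,-0.4]]]'
python3 - <<'E'
from h import *
go([.3983,-.3620,.004],-64.5)
im=viewer.snapshot("top")[215:295,330:450]; cv2.imwrite("pics/a.png",cv2.resize(im[:,:,::-1],None,fx=5,fy=5,interpolation=cv2.INTER_CUBIC))
E
```

```text
clock: 2.6
tool_pos: [0.3998, -0.357, 0.1004]
orientation: [180.0, 0.0, -64.2]
force: [-0.2, -0.5, 0.1]
opening: 0.0437
gripper_force: 0.0
shift [0.0039 0.0035 0.0964] turn [0.02 0.02 0.25]
```

View pics/a.png

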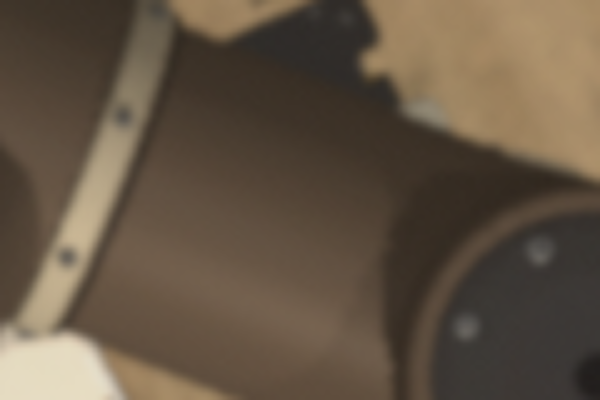

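The arm hides the gauge in this view. The two earlier measurements agree, so I'll go down in stages and check the force.

```bash
python3 -m pendant '[[0,[0.004,0.0035,0.03],[0,0,0]],[0,[0.004,0.0035,0.06],[0,0,0]],[0,[0.004,0.0035,0.065],[0,0,0]],[0,[0.004,0.0035,0.07],[0,0,0]],[0,[0.004,0.0035,0.075],[0,0,0]],[0,[0.004,0.0035,0.08],[0,0,0]],[0,[0.004,0.0035,0.085],[0,0,0]],[0,[0.004,0.0035,0.085],[0,0,0]]]'
python3 - <<'E'
from h import *
go([.3983,-.3620,.004],-64.5)
im=viewer.snapshot("scene")[210:280,370:475]; cv2.imwrite("pics/b.png",cv2.resize(im[:,:,::-1],None,fx=6,fy=6,interpolation=cv2.INTER_CUBIC))
E
```

```text
clock: 3.32
tool_pos: [0.3987, -0.3619, 0.0155]
orientation: [-180.0, -0.0, -64.2]
force: [0.2, 0.4, 0.0]
opening: 0.044
gripper_force: 0.0
shift [-0.0001  0.0004  0.0115] turn [-0.01 -0.01  0.32]
```

View pics/b.png

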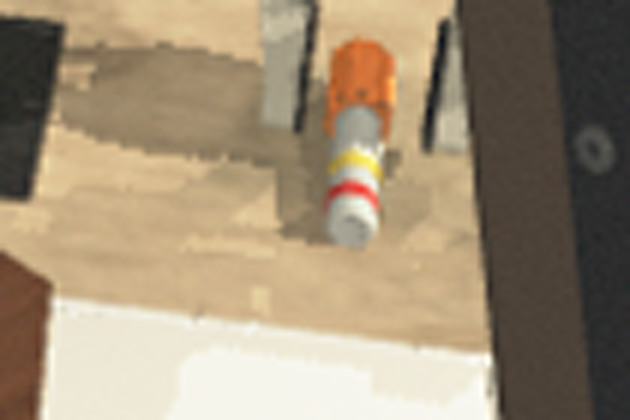

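The fingers stand either side of the orange gauge's stem: left tip at about (285,128), right at (445,150), gauge between at 355. I'll go down the rest and close.

```bash
python3 -m pendant '[[0,[0,0,0.006],[0,0,0]],[0,[0,0,0.0115],[0,0,0]],[0,[0,0,0.0115],[0,0,0]],[-1,[0,0,0.0115],[0,0,0]],[-1,[0,0,0.0115],[0,0,0]],[-1,[0,0,0.0115],[0,0,0]],[-1,[0,0,0.0115],[0,0,0]],[-1,[0,0,0.0115],[0,0,0]],[-1,[0,0,0.0115],[0,0,0]],[-1,[0,0,0.0115],[0,0,0]]]'
python3 -m pendant '[[-1,[0,0,0],[0,0,0]],[-1,[0,0,0],[0,0,0]],[-1,[0,0,0],[0,0,0]],[-1,[0,0,-0.01],[0,0,0]],[-1,[0,0,-0.03],[0,0,0]],[-1,[0,0,-0.06],[0,0,0]],[-1,[0,0,-0.08],[0,0,0]],[-1,[0,0,-0.08],[0,0,0]]]'
python3 - <<'E'
from h import *
go([.5899+.0013,-.2993+.0008,.08],31.2)
E
```

```text
clock: 4.2
tool_pos: [0.3987, -0.3622, 0.0043]
orientation: [-180.0, -0.0, -64.2]
force: [0.3, 0.4, 1.0]
opening: 0.0171
gripper_force: 30.0
clock: 4.87
tool_pos: [0.4007, -0.3632, 0.0888]
orientation: [-179.8, -0.3, -64.1]
force: [0.4, -0.1, -0.5]
opening: 0.0168
gripper_force: 30.0
shift [ 0.0248 -0.1997  0.0097] turn [ 9.000e-02 -4.100e-01 -9.534e+01]
```

```bash
python3 -m pendant '[[-1,[0.006,-0.05,0],[0,0,-7]],[-1,[0.012,-0.08,0],[0,0,-14]],[-1,[0.018,-0.11,0],[0,0,-21]],[-1,[0.025,-0.14,0],[0,0,-28]],[-1,[0.025,-0.17,0],[0,0,-35]],[-1,[0.025,-0.2,0],[0,0,-42]],[-1,[0.025,-0.2,0],[0,0,-49]],[-1,[0.025,-0.2,0],[0,0,-56]],[-1,[0.025,-0.2,0],[0,0,-63]],[-1,[0.025,-0.2,0],[0,0,-65]]]'
python3 -m pendant '[[-1,[0,0,0],[0,0,-7]],[-1,[0,0,0],[0,0,-14]],[-1,[0,0,0],[0,0,-21]],[-1,[0,0,0],[0,0,-28]],[-1,[0,0,0],[0,0,-30.3]],[-1,[0,0,0],[0,0,-30.3]],[-1,[0,0,0],[0,0,-30.3]]]'
python3 - <<'E'
from h import *
go([.5912,-.2985,.009],31.2)
cv2.imwrite("pics/c.png",cv2.resize(viewer.snapshot("scene")[150:300,250:490][:,:,::-1],None,fx=3.2,fy=3.2,interpolation=cv2.INTER_CUBIC))
E
```

```text
clock: 5.7
tool_pos: [0.5889, -0.2969, 0.0834]
orientation: [-180.0, 0.1, 1.2]
force: [0.0, 0.2, -1.4]
opening: 0.0171
gripper_force: 30.0
clock: 6.28
tool_pos: [0.589, -0.2973, 0.0838]
orientation: [-180.0, 0.0, 31.0]
force: [0.1, 0.8, -1.7]
opening: 0.0171
gripper_force: 30.0
shift [0.0013 0.0022 0.0748] turn [-0.05  0.03 -0.21]
```

View pics/c.png

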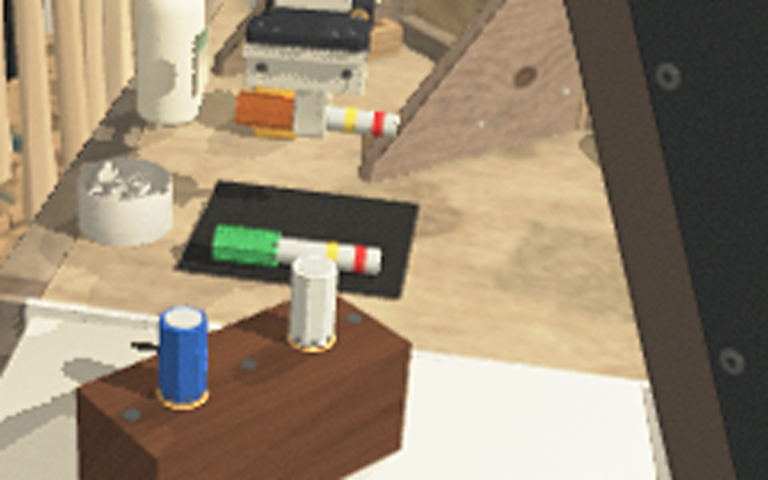

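The orange gauge hangs level, parallel to the green one, with its handle end at (240,110) and foot at (395,125), over the free half of the mat. I'll lower it and release.

```bash
python3 -m pendant '[[-1,[0.001,0.002,0.02],[0,0,0]],[-1,[0.001,0.002,0.04],[0,0,0]],[-1,[0.001,0.002,0.055],[0,0,0]],[-1,[0.001,0.002,0.063],[0,0,0]],[-1,[0.001,0.002,0.067],[0,0,0]],[-1,[0.001,0.002,0.07],[0,0,0]],[-1,[0.001,0.002,0.073],[0,0,0]],[-1,[0.001,0.002,0.075],[0,0,0]],[-1,[0.001,0.002,0.075],[0,0,0]]]'
python3 -m pendant '[[-0.3,[0,0,0],[0,0,0]],[-0.2,[0,0,0],[0,0,0]],[-0.1,[0,0,0],[0,0,0]],[-0.1,[0,0,0],[0,0,0]],[-0.1,[0,0,0],[0,0,0]],[-0.1,[0,0,-0.01],[0,0,0]],[-0.1,[0,0,-0.03],[0,0,0]],[-0.1,[0,0,-0.06],[0,0,0]],[-0.1,[0,0,-0.1],[0,0,0]],[-0.1,[0,0,-0.14],[0,0,0]]]'
python3 - <<'E'
from h import *
go([.45,-.08,.2],-59)
E
```

```text
clock: 7.08
tool_pos: [0.5916, -0.2987, 0.0093]
orientation: [180.0, -0.0, 31.1]
force: [-1.1, -0.6, -0.7]
opening: 0.0169
gripper_force: 30.0
clock: 7.92
tool_pos: [0.5906, -0.2986, 0.1507]
orientation: [-179.9, 0.1, 31.1]
force: [1.2, -0.1, -0.1]
opening: 0.0394
gripper_force: 0.0
shift [-0.0075 -0.2599 -0.049 ] turn [1.000e-02 1.000e-01 9.011e+01]
```

```bash
python3 -m pendant '[[0.2,[-0.0075,-0.04,-0.05],[0,0,7]],[0.2,[-0.0075,-0.08,-0.05],[0,0,14]],[0.2,[-0.0075,-0.12,-0.05],[0,0,21]],[0.2,[-0.0075,-0.15,-0.05],[0,0,28]],[0.2,[-0.0075,-0.18,-0.05],[0,0,35]],[0.2,[-0.0075,-0.21,-0.05],[0,0,42]],[0.2,[-0.0075,-0.24,-0.05],[0,0,49]],[0.2,[-0.0075,-0.26,-0.05],[0,0,56]],[0.2,[-0.0075,-0.26,-0.05],[0,0,63]],[0.2,[-0.0075,-0.26,-0.05],[0,0,67]]]'
python3 - <<'E'
from h import *
go([.4483,.0035,.2],-102.3)
E
```

```text
clock: 8.75
tool_pos: [0.4502, -0.0789, 0.2005]
orientation: [-179.9, -0.1, -36.1]
force: [0.2, 0.2, -0.2]
opening: 0.0525
gripper_force: 0.0
shift [-0.0501 -0.0655  0.0005] turn [-1.400e-01 -2.000e-02  6.616e+01]
```

```bash
python3 -m pendant '[[0.2,[-0.02,-0.03,0],[0,0,7]],[0.2,[-0.04,-0.05,0],[0,0,14]],[0.2,[-0.05,-0.0655,0],[0,0,21]],[0.2,[-0.05,-0.0655,0],[0,0,28]],[0.2,[-0.05,-0.0655,0],[0,0,35]],[0.2,[-0.05,-0.0655,0],[0,0,42]],[0.2,[-0.05,-0.0655,0],[0,0,49]],[0.2,[-0.05,-0.0655,0],[0,0,56]],[0.2,[-0.05,-0.0655,0],[0,0,63]],[0.2,[-0.05,-0.0655,0],[0,0,66.2]]]'
python3 -m pendant '[[0.2,[0,0,0.03],[0,0,0]],[0.2,[0,0,0.05],[0,0,0]],[0.2,[0,0,0.06],[0,0,0]],[0.2,[0,0,0.06],[0,0,0]],[0.2,[0,0,0.06],[0,0,0]]]'
python3 - <<'E'
from h import *
go([.4483,.0035,.087],-102.3)
cv2.imwrite("pics/d.png",cv2.resize(viewer.snapshot("scene")[170:320,240:440][:,:,::-1],None,fx=4,fy=4,interpolation=cv2.INTER_CUBIC))
E
```

```text
clock: 9.58
tool_pos: [0.4485, 0.0024, 0.1999]
orientation: [-179.9, 0.0, -102.5]
force: [-0.3, -0.7, 0.5]
opening: 0.0529
gripper_force: 0.0
clock: 10.0
tool_pos: [0.4485, 0.0023, 0.1396]
orientation: [-180.0, -0.0, -102.1]
force: [0.1, -0.7, 0.5]
opening: 0.0528
gripper_force: 0.0
shift [-0.0011  0.0005  0.0526] turn [-0.   -0.02  0.22]
```

View pics/d.png

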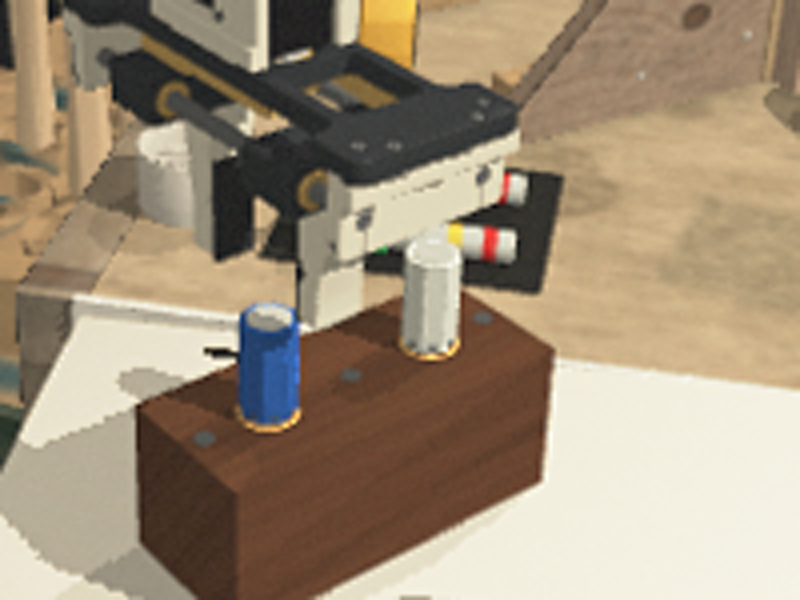

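```bash
python3 - <<'E'
from h import *
p=viewer.camera_params("scene");E=np.array(p["extrinsics"])
def pr(w):
    c=E[:3,:3]@np.array(w)+E[:3,3]; u=p["cx"]+p["fx"]*c[0]/-c[2]; v=p["cy"]-p["fy"]*c[1]/-c[2]; return np.round([(u-240+.37)*4,(v-170+.37)*4])
o=sensors.get_obs(); r=R.from_euler('xyz',o["orientation"],degrees=True)
print(pr(o["tool_pos"]),"cap",pr([.4483,.0035,.123]))
for y in(-.0264,.0264):
  for x in (-.0095,.0095): print(y,x,pr(o["tool_pos"]+r.apply([x,y,0])))
E
```

```text
[270. 282.] cap [269. 319.]
-0.0264 -0.0095 [213. 262.]
-0.0264 0.0095 [250. 248.]
0.0264 -0.0095 [290. 318.]
0.0264 0.0095 [328. 302.]
```

The projected fingertip corners match the picture, left finger bottom at about (213–250, 255), and the blue cap is at (269,318), centred under the tool. Next: down, close, then lift 46 mm slowly.

```bash
python3 -m pendant '[[0.2,[-0.001,0.0005,0.015],[0,0,0]],[0.2,[-0.001,0.0005,0.03],[0,0,0]],[0.2,[-0.001,0.0005,0.045],[0,0,0]],[0.2,[-0.001,0.0005,0.0525],[0,0,0]],[0.2,[-0.001,0.0005,0.0525],[0,0,0]],[0.2,[-0.001,0.0005,0.0525],[0,0,0]]]'
python3 -m pendant '[[-0.3,[0,0,0],[0,0,0]],[-0.4,[0,0,0],[0,0,0]],[-0.45,[0,0,0],[0,0,0]],[-1,[0,0,0],[0,0,0]],[-1,[0,0,0],[0,0,0]],[-1,[0,0,0],[0,0,0]],[-1,[0,0,0],[0,0,0]],[-1,[0,0,0],[0,0,0]],[-1,[0,0,0],[0,0,0]]]'
```

```text
clock: 10.55
tool_pos: [0.4487, 0.0036, 0.0873]
orientation: [-180.0, 0.0, -102.1]
force: [-0.1, -0.8, 0.7]
opening: 0.0524
gripper_force: 0.0
clock: 11.3
tool_pos: [0.4486, 0.0035, 0.0869]
orientation: [-180.0, 0.0, -102.1]
force: [0.3, 0.6, 5.0]
opening: 0.0248
gripper_force: 30.0
```

```bash
python3 -m pendant '[[-1,[0,0,-0.002],[0,0,0]],[-1,[0,0,-0.004],[0,0,0]],[-1,[0,0,-0.006],[0,0,0]],[-1,[0,0,-0.008],[0,0,0]],[-1,[0,0,-0.01],[0,0,0]],[-1,[0,0,-0.01],[0,0,0]]]'
```

```text
clock: 11.8
tool_pos: [0.4482, 0.0035, 0.0969]
orientation: [-180.0, 0.0, -102.1]
force: [0.7, -0.5, -0.8]
opening: 0.0248
gripper_force: 30.0
```

Low force and the grip is steady, so I'll raise it the remaining 36 mm.

```bash
python3 -m pendant '[[-1,[0,0,-0.004],[0,0,0]],[-1,[0,0,-0.008],[0,0,0]],[-1,[0,0,-0.012],[0,0,0]],[-1,[0,0,-0.016],[0,0,0]],[-1,[0,0,-0.02],[0,0,0]],[-1,[0,0,-0.024],[0,0,0]],[-1,[0,0,-0.028],[0,0,0]],[-1,[0,0,-0.032],[0,0,0]],[-1,[0,0,-0.036],[0,0,0]],[-1,[0,0,-0.036],[0,0,0]]]'
python3 -m pendant '[[-1,[0,0,0],[0,0,0]],[-1,[0,0,0],[0,0,0]],[-1,[0,0,0],[0,0,0]],[-1,[0,0,0],[0,0,0]]]'
python3 - <<'E'
from h import *
cv2.imwrite("pics/e.png",cv2.resize(viewer.snapshot("scene")[170:320,240:440][:,:,::-1],None,fx=4,fy=4,interpolation=cv2.INTER_CUBIC))
E
```

```text
clock: 12.63
tool_pos: [0.4484, 0.0036, 0.1334]
orientation: [-180.0, 0.0, -102.1]
force: [-0.5, 0.4, -0.9]
opening: 0.0252
gripper_force: 30.0
clock: 12.97
tool_pos: [0.4481, 0.0034, 0.1324]
orientation: [180.0, -0.0, -102.1]
force: [0.9, -0.5, -1.6]
opening: 0.0247
gripper_force: 30.0
```

View pics/e.png

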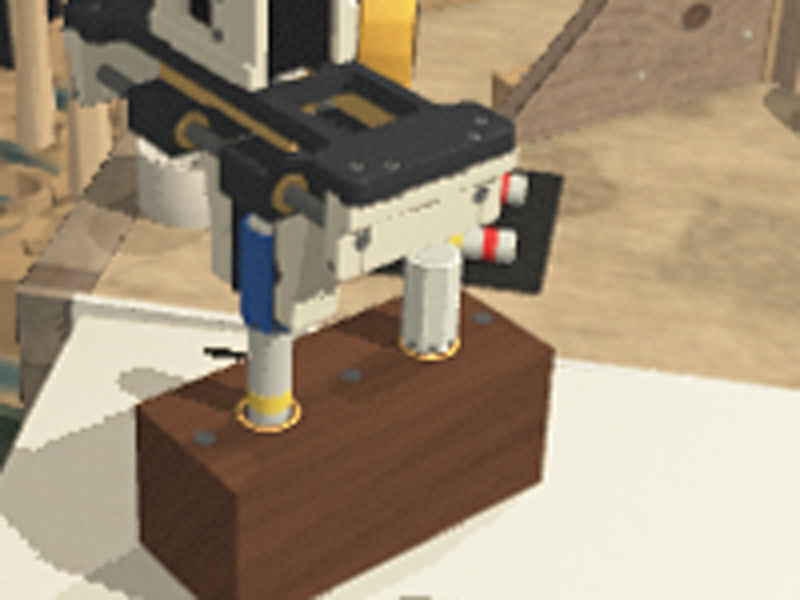

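The yellow band at (270,403) stands wholly clear of the brass ring, with bare steel below it. No red shows, the block is where it was, and the orange gauge's foot (515,188) lies level with the green's.

```bash
python3 -c "
from plant import workorder
print(workorder.close_job())"
```

```text
the job is handed in; nothing more can be done
None
```

The job is handed in, though no verdict was returned: the orange gauge lies released on the mat beside and parallel to the green one, and the gripper is holding the blue gauge about 46 mm up, with the yellow band clear and the red band hidden.

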